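# Soak the price sticker on a picture frame with the remover dauber

## Task

Get the orange price sticker on the glass of the picture frame soaking: take the red-capped foam dauber out of the stand and, with its felt, push the steel dish of the white remover dispenser all the way down, then let it come right back up. Then set the felt flat on the sticker, square to the sloping glass and covering the whole sticker, and press lightly so that the foam is about half squashed. Finish while still holding the dauber there in the gripper, keeping that light pressure, and leave the other things on the table where they are.

Things in the scene. Friction and masses are not known exactly. Their poses are not given: they have to be found in the camera images.
- red_dauber: Dauber to use, upright and loose in either hole of the stand: round wood handle 24 mm thick from 42 to 128 mm above the origin, red cap 50 mm wide from 24 to 42 mm (hangs on the stand's top), below it a white foam pad 34 mm wide with grey felt face. Origin: centre of the relaxed felt face, 26 mm above the table in the stand; z up the handle. 58 to 94 g. Grip the handle from above at 90 to 100 mm.
- pad_face (a point): Centre of the red dauber's felt face; moves up with the pad when the foam is squashed. Its axes are the dauber's.
- pad (a joint): How far the red dauber's foam pad is squashed along the handle: 0 relaxed, 0.012 m at its limit (then it is hard). The foam pushes with 0.5 N at first touch plus 0.5 N per mm: about 3.5 N half squashed (6 mm), 6.5 N at the limit.
- stand: Fixed pale wooden dauber stand, 70 mm (x) by 170 mm (y), 50 mm high, with two 39 mm through holes in its top at y = -42 and +42 mm, a dauber hanging in each. Origin at the centre of its underside on the table; y runs along the row. The handles stand 84 mm apart, so grip with the fingers closing along the stand's x.
- blue_dauber: The other dauber, same shape and size and origin, with a blue cap, hanging in the other hole of the stand. Leave it.
- dispenser: Fixed push-down remover dispenser: white bottle 70 mm in diameter with a green band and a blue collar, in a wooden foot 96 mm square, with a round steel dish on top. Its round blue lid stands open at its +y side, leaning back, up to 165 mm above the table and at least 33 mm from the bottle's axis. Origin on the table under the bottle's axis, z up.
- dish_centre (a point): Centre of the upper face of the dispenser's steel dish, on the bottle's axis. The dish is 52 mm wide inside a 3 mm high rim; its face is 140 mm above the table when up. z is up.
- dish (a joint): How far the dispenser's dish is pushed down: 0 up, 0.010 m all the way down. Its spring takes 1 N to start and 5 N all the way down, and brings it back up. The dauber's foam squashes by about 9 mm meanwhile, so the handle goes down about 19 mm from first touch.
- slope: Fixed plywood writing slope, 320 mm wide (y), board 220 mm deep, tilted 20 degrees about its y: low edge with a 14 mm ledge at its -x (robot) side, high edge at +x, 100 mm above the table. Origin on the table under the middle of the board, z up.
- frame: Dark wooden picture frame 200 mm (y) by 150 mm, 16 mm thick, about 0.45 kg, lying face up and loose on the slope against its ledge; its glass lies 4 mm below the top of the wood. Origin at the middle of its back, on the board; its z is vertical (not the glass normal), y runs along the ledge.
- sticker (a point): Centre of the round orange price sticker, 16 mm in diameter, on the glass. z is the outward normal of the glass, 20 degrees from vertical, leaning to the robot's side; x points up the slope, y along the ledge. At least 39 mm of glass from this centre to the wooden rim all round.
- jar: Bystander: amber glass jar with a steel lid, 72 mm in diameter, 95 mm high, origin under its centre.
- tape: Bystander: roll of yellow tape lying flat, 90 mm in diameter, 22 mm high, origin under its centre.
- pencil_pot: Bystander: white pot of coloured pencils, 80 mm in diameter, pencils up to 160 mm high, origin under its centre.
Mind the look-alikes: they are no part of the job. Leave any yellow look-alike of the stand alone. Leave any yellow look-alike of the red_dauber alone.

How it is judged:
By the outcome, as a careful person would: the job done as asked, in the order asked, and still so for the second after the job is handed in, while the arm keeps its last pose, push and grip.
It also fails if it takes over 40 s, if anything falls off the work surface, if the arm or the gripper's body presses on something with over 40 N, if the wrist force passes 120 N, or if a joint passes its speed limit or range.

## Robot

A 7-joint arm with a two-finger parallel gripper is mounted at the origin on the work surface. World frame = base frame: x ahead of the robot, y to its left, z up, the work surface at z = 0. Lengths are in mm, angles in rad, forces in N, time in s.
With the tool pointing down it reaches from about 425 to 925 mm from the base axis. Payload 6.8 kg.
Tool frame: the origin (TCP) lies at the very end of the fingers, on their centre line; the grasp point (between the pads) lies 19 mm behind it (grasp_offset is the distance from the TCP to the grasp point, in mm); z points along the fingers, y is the direction in which the jaws open and shut (so a half turn about z gives the same grasp; the last joint's range is limited). The gripper opens to 88 mm and grips with 3 to 60 N. Pads are 20 mm wide; open, the fingers measure 115 mm over their backs; the gripper's body (75 mm by 178 mm) begins 61 mm behind the grasp point.
Start: joints at [-1.44, 0.477, 0.022, 1.555, -0.011, 1.109, -0.083], TCP at [159.657, 655.864, 184.564] pointing down, gripper open.
Joint ranges: [-2.96, 2.96], [-0.34, 2.1], [-1.41, 1.46], [0.24, 2.44], [-1.37, 4.51], [0.17, 1.92], [-2.96, 2.96]. Speed limits (rad/s): [2.39, 2.39, 3.14, 3.14, 3.14, 3.14, 3.14].

## Interface

Orientations are given as a unit quaternion [x, y, z, w].
In Python, from bench import get_state, snapshot, camera_model, close_job, find_in, trace, tip_of, grasp_offset gives the robot as it stands.
- The arm moves only by the tool send_rows, never from a script. Its argument "commands" is a list that holds one entry, the list of rows, each a list of 5 numbers: the finger opening in mm, from 0 to 87.8, then the shift along the tool's x, y, z in mm, then the turn about the tool's z in rad. A call has exactly 10 rows; each row shifts and turns the pose as measured when the row begins, along the tool's axes as they then stand; what a row does not reach is not made up. A row lasts 1/8 s, in which the tool goes at most 62.5 mm and 10.7 degrees, less where a joint would pass 70% of its speed; a pose out of reach is approached as far as the arm can. A call is refused whole if a number of a shift passes 62.5 or a number of a turn 0.188, either way. A call with a gripper value outside its range is refused whole. The fingers move at their own pace and stop on an object; the grip force is fixed at half the most. Time passes only in rows, so rows that do not move let the fingers close, or fill a call up. It gives the time, the measured TCP pose, the force and the opening at its end, in the units of the state.
- get_state(): the state, without advancing time (a new reading comes with each control period).
- snapshot(name): name is "scene" or "top" or "wrist"; returns (picture, depth): 384x512x3 uint8, blue, green, red; 384x512 float32, mm along the optical axis (not along the pixel's ray), 0 where there is no reading.
- camera_model(name): a dict with "camera_matrix" (3x3 intrinsics, pixels), "camera_from_world" (4x4, takes a point from world to camera coordinates). Camera axes: x right, y up, looking along -z (the intrinsics and any distortion apply to the point x, -y, -z); pixel columns grow to the right and rows downward; lengths in mm; the calibration is good to about 2 mm. A picture is of the moment at which its call begins: read the wrist's pose just before it. camera_model takes no time and is no camera call; for the wrist camera it gives the pose at the moment of the call.
- close_job(): hands the job in, once; it reports no verdict.
Trained networks look in the newest picture that a camera, given by its name, has taken for a name from the list of things; names that differ only in an ending like _2 or _b are one class to them, and where a whole thing is asked for, a point or a joint stands for the part that bears it (a point fixed in the world has none). Each returns a list of dicts, best first, with "p" (0 to 1); they miss things now and then, are a little off and sometimes report something else, mostly with a low value. They report only what shows in the picture. A call takes as long as a camera call. They do not tell look-alikes from the thing itself.
- find_in(camera, thing): "xyz" ([x, y, z] in mm, in world coordinates, good to about 4 mm: the middle of the surface that is visible of it).
- trace(camera, thing): "region" (384x512 bool, what is visible of it).
- tip_of(camera, thing): "xyz" ([x, y, z] in mm, in world coordinates, good to about 4 mm: a listed point, or the origin of a listed thing).
The state is a dict: "clock": time; "joint_pos": joint angles; "dq": joint speeds; "tau": joint torques, N m; "tcp_pos": TCP position; "tcp_rot": TCP orientation; "force": force on the tool from outside, world axes, zero at the start; "wrist_torque": the same for the moment, N m; "width": finger opening in mm.
Only numpy, scipy, OpenCV 4.12 (cv2) and the standard library are available. Lean on these libraries where they do the work, as an engineer would, in place of code of your own. Each camera call takes 0.05 s, during which the arm holds its last target.

## Working session

There is one attempt and no reset: what is moved stays moved. The work goes in short steps, Python scripts to look and compute and a tool call to move; the robot and the scene stay as the last step left them, time stands still between calls to the robot, and variables do not carry over. Pictures are saved under pics/ and viewed, and the job is handed in when it is done.

Besides the shell and the picture viewer there is one more tool, called after ">>>" as a command line: name --argument value ..., lists and objects as JSON in quotes. send_rows: Moves the arm, as the interface text tells. Its arguments: {"type":"object","properties":{"commands":{"type":"array","items":{"type":"array","items":{"type":"array","items":{"type":"number"}}}}},"required":["commands"]}

```bash
ls; mkdir -p pics
python3 - <<'E'
from bench import *
import cv2,json
s=get_state(); print({k:(v.tolist() if hasattr(v,'tolist') else v) for k,v in s.items()})
print(grasp_offset)
for n in ("scene","top"):
    p,d=snapshot(n); cv2.imwrite(f"pics/{n}0.png",p)
    for t in ["red_dauber","blue_dauber","stand","dispenser","dish_centre","slope","frame","sticker","jar","tape","pencil_pot"]:
        for f in (tip_of,):
            try: print(n,t,[( [round(float(v)) for v in r["xyz"]],round(float(r["p"]),2)) for r in f(n,t)[:3]])
            except Exception as e: print(n,t,e)
print(get_state()["clock"])
E
```

```text
pics
{'clock': 0.0, 'joint_pos': [-1.4400966714638685, 0.47779404783935864, 0.02232770802163167, 1.5563982571366168, -0.011530971358452194, 1.1092951947045775, -0.08310122936198575], 'dq': [0.0003281576623227376, 0.0004902510946568422, -0.0005082716410245533, -0.0016120306784341751, -0.0010749069533773576, -0.0019226899340037422, 0.0015033369447206976], 'tau': [0.0010721525904955342, -58.28517436981201, 1.5347183123230934, -27.260929942131042, -0.054415137274190784, 0.016816724091768265, 0.00014270165593188722], 'tcp_pos': [159.50943971117673, 655.2174115208297, 183.6080583878686], 'tcp_rot': [0.11910745261647607, 0.9928809766419562, -0.0008818914977818031, -5.675487163509582e-05], 'force': [-0.25378009336522434, 0.7974147945431025, 0.049718011910093646], 'wrist_torque': [0.021501790948946952, -0.03600341154697161, -0.03318162694135017], 'width': 87.90098282558228}
18.700000000000003
scene red_dauber [([374, -343, 0], 0.73), ([470, -367, 30], 0.61)]
scene blue_dauber [([474, -287, 27], 0.71)]
scene stand [([532, -554, 0], 0.85), ([332, -113, 2], 0.77), ([472, -328, -2], 0.68)]
scene 
[... 166 characters left out ...]
 55], 0.93)]
scene sticker [([577, 242, 68], 0.61)]
scene jar [([727, -338, 3], 0.75)]
scene tape [([788, 43, 3], 0.9), ([513, -110, 0], 0.65)]
scene pencil_pot [([776, -174, 2], 0.89)]
top red_dauber [([471, -366, 26], 0.78), ([380, -342, 4], 0.55), ([778, -176, -1], 0.21)]
top blue_dauber [([475, -284, 28], 0.52)]
top stand [([471, -322, 0], 0.97), ([334, -118, -1], 0.92), ([535, -555, 0], 0.84)]
top dispenser [([504, -108, 4], 0.59)]
top dish_centre [([510, -110, 139], 0.64)]
top slope []
top frame [([552, 276, 52], 0.56)]
top sticker [([573, 244, 71], 0.85), ([788, 44, 0], 0.24)]
top jar [([722, -332, 0], 0.82)]
top tape [([788, 41, 0], 0.63)]
top pencil_pot [([778, -178, -2], 0.75)]
1.2
```

View pics/scene0.png

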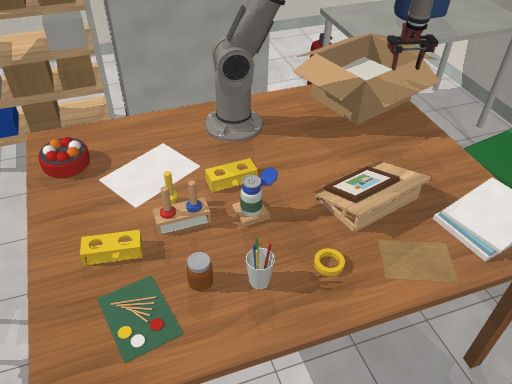

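View pics/top0.png

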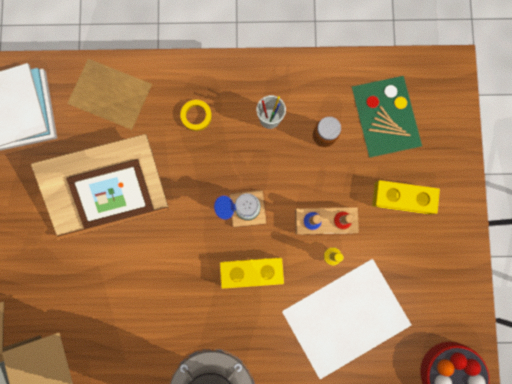

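Targets from the scene picture:
- **Dauber:** the red-capped one stands at (167,210) in the pale stand (182,215), beside the blue one at (193,205).
- **Look-alikes to leave:** a yellow dauber at (170,187), standing free, and two yellow stands at (112,247) and (231,175).

The red cap in the pale stand fits the description. Next I'll crop it to confirm and refine the geometry.

```bash
cat > h.py <<'E'
from bench import *
import numpy as np, cv2
from scipy.spatial.transform import Rotation as R
def cloud(n,d):
    m=camera_model(n);K=np.array(m["camera_matrix"]);T=np.array(m["camera_from_world"])
    v,u=np.mgrid[:384,:512]
    x=(u-K[0,2])/K[0,0]*d; y=(v-K[1,2])/K[1,1]*d
    P=np.stack([x,-y,-d],-1)
    W=(P-T[:3,3])@T[:3,:3]
    W[d<=0]=np.nan
    return W
E
python3 - <<'E'
from h import *
for n in("top","scene"):
    p,d=snapshot(n); W=cloud(n,d); np.savez(f"{n}0.npz",p=p,W=W,d=d)
    hsv=cv2.cvtColor(p,cv2.COLOR_BGR2HSV)
    print(n,"table z",np.nanmedian(W[...,2]))
    def near(c,r): return np.hypot(W[...,0]-c[0],W[...,1]-c[1])<r
    h,s,v=[hsv[...,i].astype(int) for i in range(3)]
    red=((h<8)|(h>172))&(s>150)&near((471,-366),45)&(W[...,2]>55)&(W[...,2]<80)
    blue=(h>100)&(h<130)&(s>120)&near((475,-285),45)&(W[...,2]>55)&(W[...,2]<80)
    for nm,m in(("red",red),("blue",blue)):
        q=W[m]; print(nm,len(q),q.mean(0).round(1),q.min(0).round(1),q.max(0).round(1))
    for nm,c in(("redh",(471,-366)),("blueh",(475,-285))):
        q=W[near(c,40)&(W[...,2]>146)]; print(nm,len(q),q.mean(0).round(1) if len(q) else 0)
    q=W[near((471,-325),120)&(W[...,2]>44)&(W[...,2]<54)].astype(np.float32)
    if len(q): print("stand top",len(q),cv2.minAreaRect(q[:,:2].copy()))
    q=W[near((510,-109),32)&(W[...,2]>134)&(W[...,2]<148)]; 
    print("dish",len(q),q.mean(0).round(1),q.min(0).round(1),q.max(0).round(1),cv2.minEnclosingCircle(q[:,:2].astype(np.float32)))
    org=(h>3)&(h<18)&(s>170)&(v>150)&near((576,243),25)
    q=W[org];print("sticker",len(q),q.mean(0).round(1),q.min(0).round(1),q.max(0).round(1))
    q=W[near((576,243),32)&~near((576,243),0)];q=q[~np.isnan(q[:,0])]
    A=np.c_[q[:,:2],np.ones(len(q))];c=np.linalg.lstsq(A,q[:,2],rcond=None)[0];nn=np.array([-c[0],-c[1],1]);nn/=np.linalg.norm(nn)
    print("glass n",nn.round(3),"tilt",np.degrees(np.arccos(nn[2])),"az uphill",np.degrees(np.arctan2(-nn[1],-nn[0])),"z at st",c@[576,243,1], np.std(A@c-q[:,2]))
    r=trace(n,"frame")
    if r:
        m=r[0]["region"]; q=W[m];q=q[~np.isnan(q[:,0])]
        ct=cv2.convexHull(q[:,:2].astype(np.float32));print("frame",r[0]["p"],cv2.minAreaRect(ct), q[:,2].min(),q[:,2].max())
    r=trace(n,"slope")
    if r:
        m=r[0]["region"]; q=W[m];q=q[~np.isnan(q[:,0])]
        ct=cv2.convexHull(q[:,:2].astype(np.float32));print("slope",r[0]["p"],cv2.minAreaRect(ct))
    r=trace(n,"red_dauber")
    for a in r: print("dauber",a["p"],np.argwhere(a["region"]).mean(0)[::-1].round())
    c=(p[170:250,140:230] if n=="scene" else p[190:280,290:370]); f=cv2.resize(c,None,fx=5,fy=5,interpolation=2); cv2.imwrite(f"pics/crop_{n}.png",f)
a=cv2.imread("pics/crop_top.png");b=cv2.imread("pics/crop_scene.png");
b=cv2.resize(b,(390,390));a=cv2.resize(a,(390,390));cv2.imwrite("pics/crop.png",np.hstack([a,b]))
print(get_state()["clock"])
E
```

```text
top table z 0.47818264220363155
red 142 [ 469.9 -364.6   64.9] [ 449.3 -391.3   55.9] [ 493.9 -348.    79.3]
blue 99 [ 467.6 -280.9   64.9] [ 450.3 -305.7   57.8] [ 491.9 -265.    75.3]
redh 70 [ 471.2 -371.2  154.5]
blueh 69 [ 470.6 -287.7  154.4]
stand top 888 ((431.47412109375, -330.64520263671875), (170.17547607421875, 149.04957580566406), 89.6135482788086)
dish 406 [ 510.2 -109.4  140.9] [ 481.2 -137.7  134.2] [538.7 -80.5 147.6] ((510.22882080078125, -109.53112030029297), 29.550765991210938)
sticker 12 [576.5 238.8  73.4] [572.  234.3  68.4] [580.6 244.   81. ]
glass n [-0.333 -0.094  0.938] tilt 20.25754617252326 az uphill 15.8237917339873 z at st 71.49918804868733 2.9341054320939715
frame 0.87 ((552.9845581054688, 268.61749267578125), (146.50155639648438, 202.2108154296875), 13.966870307922363) 30.957477124000686 99.31719391486472
slope 0.59 ((581.4130249023438, 318.8045959472656), (247.26731872558594, 360.64019775390625), 14.188188552856445)
dauber 0.63 [344. 220.]
dauber 0.63 [333. 256.]
scene table z 0.2208488943167262
red 118 [ 484.  -371.8   63.3] [ 459.1 -395.4   55. ] 
[... 207 characters left out ...]
349609375), (138.26718139648438, 170.75584411621094), 0.529707670211792)
dish 200 [ 510.8 -107.5  141.2] [ 479.7 -137.5  135.7] [541.  -78.8 146.9] ((510.6255798339844, -108.37721252441406), 30.996440887451172)
sticker 9 [578.2 239.3  73.5] [570.9 233.6  70.4] [584.7 246.7  78.8]
glass n [-0.317 -0.08   0.945] tilt 19.06490822046766 az uphill 14.144159534606466 z at st 71.83904432668234 1.660545720724411
frame 0.85 ((551.6563720703125, 280.94854736328125), (157.69668579101562, 230.1578369140625), 13.877179145812988) 25.0670846599487 102.24705347706504
slope 0.81 ((572.6525268554688, 297.95880126953125), (219.99876403808594, 329.85284423828125), 13.843391418457031)
dauber 0.52 [260. 266.]
1.6
```

View pics/crop.png

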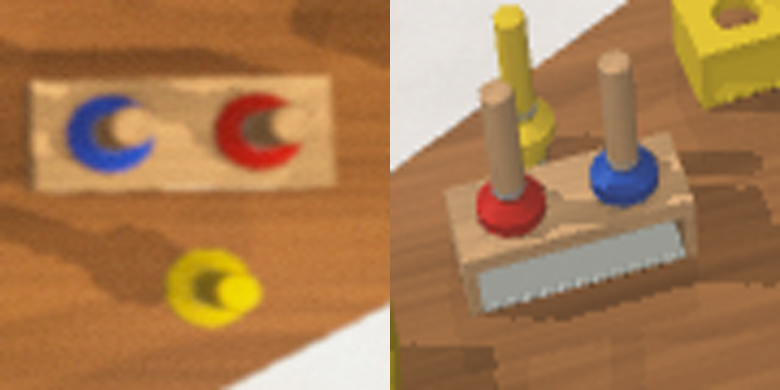

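The crop confirms it: the red-capped dauber is in the pale stand's −y hole, with its handle at about (472,−370). The yellow one stands on the table at (380,−342). Next I'll write a row planner.

```bash
cat >> h.py <<'E'
def st():
    s=get_state(); Rm=R.from_quat(s["tcp_rot"]).as_matrix()
    z=Rm[:,2];y=Rm[:,1]
    print("t",round(s["clock"],2),"tcp",np.round(s["tcp_pos"],1),"z",z.round(3),"yaz",round(np.degrees(np.arctan2(y[1],y[0])),1),"F",np.round(s["force"],1),"w",round(s["width"],1),"q",np.round(s["joint_pos"],2))
    return s,Rm
def plan(segs,width):
    """segs: list of (target xyz, turn rad total, nrows)"""
    s,Rm=st(); p=np.array(s["tcp_pos"],float); out=[]
    for tgt,turn,n in segs:
        tgt=np.array(tgt,float)
        for i in range(n):
            stp=(tgt-p)/(n-i); tt=turn/n
            loc=Rm.T@stp
            r=[width]+[round(float(a),1) for a in loc]+[round(tt,3)]
            out.append(r); p=p+Rm@np.array(r[1:4]); Rm=Rm@R.from_rotvec([0,0,r[4]]).as_matrix()
    print(len(out)); print(str(out).replace(" ","")); print("max",np.abs(np.array(out)[:,1:4]).max(),np.linalg.norm(np.array(out)[:,1:4],axis=1).max(),"end",p.round(1))
    return out
E
python3 -c "
from h import *
plan([((400,500,230),0.6,5),((590,200,250),.732,7),((560,-200,250),0,8)],87.8)"
```

```text
t 1.6 tcp [159.6 655.9 184.6] z [-0.  0. -1.] yaz 76.3 F [-1.   0.8  0.5] w 87.7 q [-1.44  0.48  0.02  1.56 -0.01  1.11 -0.08]
20
[[87.8,-54.1,-18.9,-9.1,0.12],[87.8,-56.0,-12.3,-9.1,0.12],[87.8,-57.0,-5.5,-9.1,0.12],[87.8,-57.3,1.3,-9.1,0.12],[87.8,-56.7,8.2,-9.0,0.12],[87.8,-50.0,-8.5,-2.9,0.105],[87.8,-50.6,-3.2,-2.9,0.105],[87.8,-50.7,2.2,-2.9,0.105],[87.8,-50.2,7.5,-2.8,0.105],[87.8,-49.1,12.7,-2.9,0.105],[87.8,-47.5,17.7,-2.8,0.105],[87.8,-45.4,22.7,-2.9,0.105],[87.8,-50.0,-3.6,0.0,0.0],[87.8,-50.0,-3.6,0.0,0.0],[87.8,-50.0,-3.6,0.0,0.0],[87.8,-50.0,-3.6,0.0,0.0],[87.8,-50.0,-3.6,0.0,0.0],[87.8,-50.0,-3.6,0.0,0.0],[87.8,-50.1,-3.6,0.0,0.0],[87.8,-50.0,-3.6,0.0,0.0]]
max 57.3 58.052562389613776 end [ 560. -200.  250.]
```

>>> send_rows --commands '[[[87.8,-54,-19,-9,0.12],[87.8,-56,-12,-9,0.12],[87.8,-57,-5.5,-9,0.12],[87.8,-57.5,1.5,-9,0.12],[87.8,-57,8,-9,0.12],[87.8,-50,-8.5,-3,0.105],[87.8,-51,-3,-3,0.105],[87.8,-51,2,-3,0.105],[87.8,-50,7.5,-3,0.105],[87.8,-49,13,-3,0.105]]]'

```text
clock: 2.85
tcp_pos: [539.2, 275.1, 245.6]
tcp_rot: [0.64, 0.768, 0.002, -0.001]
force: [0.8, -0.2, -0.0]
width: 88.2
```

```bash
python3 -c "
from h import *
plan([((570,0,250),0.4,4),((500,-300,230),0.1,6),((472,-370,190),0,2)],87.8)"
```

```text
t 2.85 tcp [539.2 275.1 245.6] z [-0.     0.004 -1.   ] yaz 10.4 F [ 0.8 -0.2 -0. ] w 88.2 q [-0.9   0.32  0.42  1.68 -0.15  1.17 -0.26]
12
[[87.8,-69.0,-4.8,-1.4,0.1],[87.8,-69.2,2.1,-1.4,0.1],[87.8,-68.6,9.1,-1.4,0.1],[87.8,-67.4,15.8,-1.3,0.1],[87.8,-51.4,-0.5,3.1,0.017],[87.8,-51.3,0.4,3.1,0.017],[87.8,-51.3,1.2,3.1,0.017],[87.8,-51.3,2.1,3.1,0.017],[87.8,-51.3,3.0,3.2,0.017],[87.8,-51.2,3.9,3.1,0.017],[87.8,-37.7,-2.2,19.9,0.0],[87.8,-37.7,-2.2,19.9,0.0]]
max 69.2 69.24601071541956 end [ 472. -370.  190.]
```

```bash
python3 -c "
from h import *
plan([((565,-20,250),0.18,5),((510,-310,235),0.0,5)],87.8)"
```

```text
t 2.85 tcp [539.2 275.1 245.6] z [-0.     0.004 -1.   ] yaz 10.4 F [ 0.8 -0.2 -0. ] w 88.2 q [-0.9   0.32  0.42  1.68 -0.15  1.17 -0.26]
10
[[87.8,-59.0,-5.5,-1.1,0.036],[87.8,-59.1,-3.4,-1.1,0.036],[87.8,-59.2,-1.3,-1.1,0.036],[87.8,-59.3,0.9,-1.2,0.036],[87.8,-59.2,3.0,-1.1,0.036],[87.8,-58.0,-11.0,2.8,0.0],[87.8,-58.0,-11.1,2.7,0.0],[87.8,-58.0,-11.0,2.8,0.0],[87.8,-58.0,-11.1,2.7,0.0],[87.8,-58.0,-11.0,2.8,0.0]]
max 59.3 59.31896829851308 end [ 510. -310.  235.]
```

>>> send_rows --commands '[[[87.8,-59,-5.5,-1,0.036],[87.8,-59,-3.5,-1,0.036],[87.8,-59,-1.5,-1,0.036],[87.8,-59,1,-1,0.036],[87.8,-59,3,-1,0.036],[87.8,-58,-11,2.5,0],[87.8,-58,-11,2.5,0],[87.8,-58,-11,2.5,0],[87.8,-58,-11,2.5,0],[87.8,-58,-11,2.5,0]]]'

```text
clock: 4.1
tcp_pos: [509.1, -325.9, 237.6]
tcp_rot: [0.708, 0.706, 0.005, 0.001]
force: [1.2, 0.4, 0.6]
width: 87.8
```

```bash
python3 -c "
from h import *
plan([((472,-370,200),0.0,2),((472,-370,180),0.0,1),((472,-370,102),0.0,4),((472,-370,102),0,3)],87.8)"
```

```text
t 4.1 tcp [ 509.1 -325.9  237.6] z [ 0.009  0.006 -1.   ] yaz -0.1 F [1.2 0.4 0.6] w 87.8 q [-0.05  0.37  0.7   1.71 -0.26  1.16  0.71]
10
[[87.8,-22.2,-18.7,18.5,0.0],[87.8,-22.2,-18.6,18.5,0.0],[87.8,-0.1,-0.2,20.0,0.0],[87.8,-0.1,-0.2,19.5,0.0],[87.8,-0.1,-0.2,19.5,0.0],[87.8,-0.1,-0.2,19.5,0.0],[87.8,-0.1,-0.1,19.5,0.0],[87.8,-0.0,-0.0,0.0,0.0],[87.8,-0.0,-0.0,0.0,0.0],[87.8,-0.0,-0.0,0.0,0.0]]
max 22.2 34.42063334687495 end [ 472. -370.  102.]
```

>>> send_rows --commands '[[[87.8,-22,-18.5,18,0],[87.8,-22,-18.5,18,0],[87.8,0,0,18,0],[87.8,0,0,18,0],[87.8,0,0,18,0],[87.8,0,0,18,0],[87.8,0,0,18,0],[87.8,0,0,8,0],[87.8,0,0,0,0],[87.8,0,0,0,0]]]'

```text
clock: 5.35
tcp_pos: [473.6, -373.0, 96.6]
tcp_rot: [0.709, 0.705, 0.005, 0.003]
force: [-0.8, 0.1, 0.7]
width: 87.8
```

```bash
python3 -c "
from h import *
s,Rm=st()
print(Rm.T@(np.array([472,-370,102])-s['tcp_pos']))
p,d=snapshot('wrist');W=cloud('wrist',d);cv2.imwrite('pics/w1.png',p)
st()"
```

```text
t 5.35 tcp [ 473.6 -373.    96.6] z [ 0.011  0.004 -1.   ] yaz -0.3 F [-0.8  0.1  0.7] w 87.8 q [ 0.11  0.52  0.62  1.85 -0.39  0.89  0.92]
[ 2.96497744 -1.53272915 -5.40795658]
t 5.4 tcp [ 473.6 -372.9   96.6] z [ 0.011  0.004 -1.   ] yaz -0.3 F [-0.5  0.4 -0.2] w 87.6 q [ 0.11  0.52  0.62  1.85 -0.39  0.89  0.92]
```

View pics/w1.png

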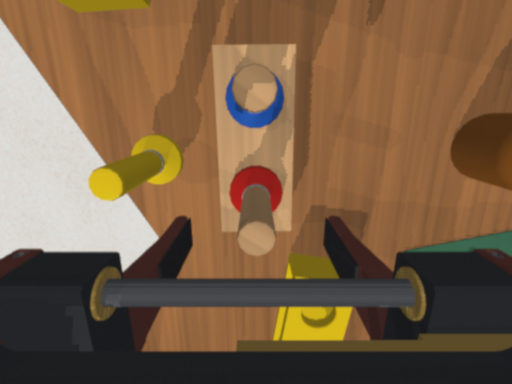

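The wrist view shows the handle (257,237) between the fingers, slightly left of centre, with the red cap at (256,190). I'll shift a few millimetres and close.

>>> send_rows --commands '[[[87.8,2.5,-1.5,-5.5,0],[87.8,0,0,0,0],[20,0,0,0,0],[20,0,0,0,0],[20,0,0,0,0],[20,0,0,0,0],[20,0,0,0,0],[20,0,0,-10,0],[20,0,0,-20,0],[20,0,0,-30,0]]]'

```text
clock: 6.65
tcp_pos: [470.5, -370.2, 164.6]
tcp_rot: [0.709, 0.705, 0.005, 0.002]
force: [0.1, -0.5, 0.3]
width: 19.9
```

```bash
python3 -c "
from h import *
s,Rm=st()
plan([((472,-370,270),0.0,3),((512,-110,270),0,6),((512,-110,270),0,1)],15)"
```

```text
t 6.65 tcp [ 470.5 -370.2  164.6] z [ 0.01   0.004 -1.   ] yaz -0.3 F [ 0.1 -0.5  0.3] w 19.9 q [ 0.06  0.43  0.68  1.8  -0.33  1.01  0.86]
t 6.65 tcp [ 470.5 -370.2  164.6] z [ 0.01   0.004 -1.   ] yaz -0.3 F [ 0.1 -0.5  0.3] w 19.9 q [ 0.06  0.43  0.68  1.8  -0.33  1.01  0.86]
10
[[15,0.2,0.8,-35.1,0.0],[15,0.3,0.9,-35.2,0.0],[15,0.2,0.8,-35.1,0.0],[15,43.4,6.4,0.3,0.0],[15,43.4,6.4,0.2,0.0],[15,43.4,6.5,0.3,0.0],[15,43.3,6.4,0.2,0.0],[15,43.4,6.5,0.3,0.0],[15,43.3,6.4,0.2,0.0],[15,0.0,0.0,0.0,0.0]]
max 43.4 43.88507719031607 end [ 512. -110.  270.]
```

A width of 19.9 on a 24 mm handle looks like a missed grip, so I'll check before going on.

```bash
python3 -c "
from h import *
for n in ('wrist','scene'):
    p,d=snapshot(n);cv2.imwrite(f'pics/{n}2.png',p);np.savez(n+'2.npz',p=p,W=cloud(n,d))
a=cv2.imread('pics/wrist2.png');b=cv2.resize(cv2.imread('pics/scene2.png')[90:250,100:313],(512,384));cv2.imwrite('pics/c2.png',cv2.resize(np.hstack([a,b]),(800,300)))
st()"
```

```text
t 6.75 tcp [ 472.5 -372.3  167.6] z [ 0.016  0.001 -1.   ] yaz -0.3 F [ 0.3 -0.1 -0. ] w 19.8 q [ 0.06  0.43  0.68  1.8  -0.33  1.01  0.86]
```

View pics/c2.png

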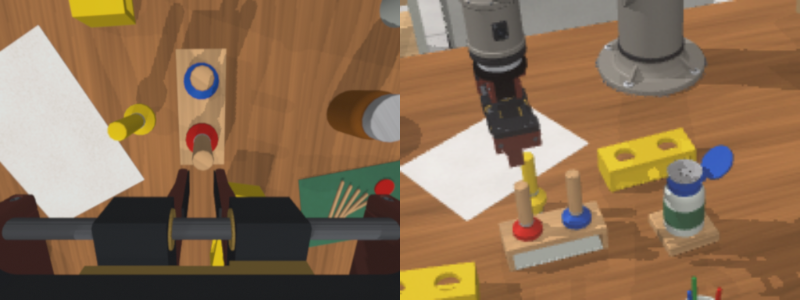

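```bash
python3 -c "
from h import *
z=np.load('wrist2.npz');W=z['W'];p=z['p']
# pixel in orig wrist image (scale 512/400)
for (u,v) in [(260,204),(257,185),(256,102),(235,225),(283,225),(150,160),(236,250)]:
    print((u,v),W[v-2:v+3,u-2:u+3].reshape(-1,3).mean(0).round(1))
print(tip_of('wrist','red_dauber')[:2],tip_of('top','red_dauber')[:2],find_in('top','red_dauber')[:2])
z=np.load('scene2.npz');W=z['W'];p=z['p']
T=np.array(camera_model('scene')['camera_from_world']);K=np.array(camera_model('scene')['camera_matrix'])
def pj(x,n):
    m=camera_model(n);T=np.array(m['camera_from_world']);K=np.array(m['camera_matrix']);c=T[:3,:3]@np.array(x)+T[:3,3];return K[0,2]+K[0,0]*c[0]/-c[2],K[1,2]+K[1,1]*c[1]/c[2]
s=get_state()
print('tcp in scene',pj(s['tcp_pos'],'scene'),'handle top',pj((473,-370,154),'scene'))
print('wrist',pj(s['tcp_pos'],'wrist'),pj((473,-370,154),'wrist'))
"
python3 -c "
import cv2;a=cv2.imread('pics/scene2.png')[130:250,130:280];cv2.imwrite('pics/s2b.png',cv2.resize(a,None,fx=5,fy=5))"
```

```text
(260, 204) [ 475.2 -370.5  157.3]
(257, 185) [ 473.  -359.9  135.6]
(256, 102) [ 472.4 -289.2  157.4]
(235, 225) [ 458.7 -361.   221.4]
(283, 225) [nan nan nan]
(150, 160) [ 377.5 -337.2  130.8]
(236, 250) [ 461.  -362.8  248.2]
[{'xyz': [473.5, -364.7, 22.5], 'p': 0.98}, {'xyz': [373.1, -339.7, 5.5], 'p': 0.68}] [{'xyz': [383.2, -342.9, 1.3], 'p': 0.84}, {'xyz': [469.8, -370.3, 26.7], 'p': 0.57}] [{'xyz': [376.8, -338.1, 42.0], 'p': 0.77}, {'xyz': [468.2, -364.9, 70.0], 'p': 0.61}]
tcp in scene (np.float64(163.53109290149405), np.float64(185.51951336061168)) handle top (np.float64(164.11997046998079), np.float64(188.40013389594765))
wrist (np.float64(256.70794868188636), np.float64(211.04215066826023)) (np.float64(259.21586277276697), np.float64(206.6355455113033))
```

View pics/s2b.png

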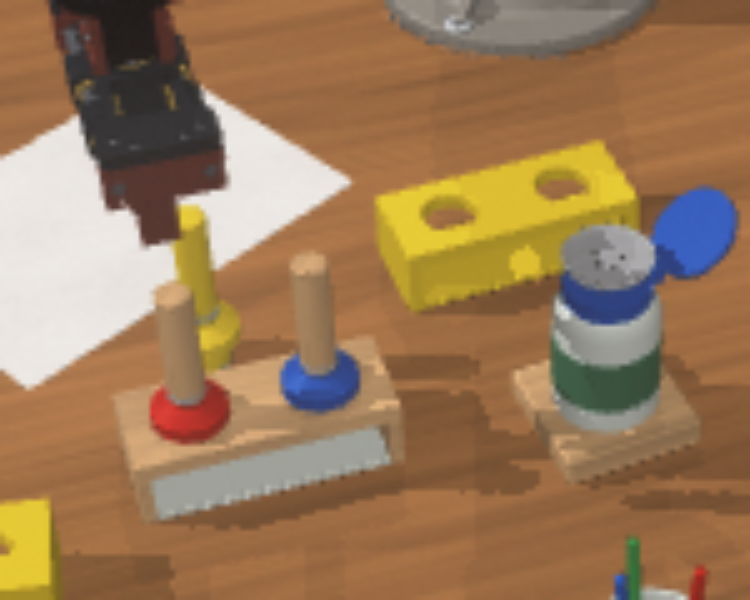

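```bash
python3 -c "
from h import *
s,Rm=st()
z=np.load('wrist2.npz');W=z['W']
L=(W-np.array(s['tcp_pos']))@Rm
np.set_printoptions(suppress=True,linewidth=160)
for v in range(206,300,6):
  print(v,[ tuple(L[v,u].round(0)) for u in (222,228,234,278,284,290)])
a=z['p'][190:300,180:340];cv2.imwrite('pics/w2b.png',cv2.resize(a,None,fx=5,fy=5,interpolation=0))
"
```

```text
t 6.9 tcp [ 470.8 -370.2  163.8] z [ 0.011  0.004 -1.   ] yaz -0.3 F [-0.2  0.4  1.1] w 20.0 q [ 0.06  0.43  0.68  1.81 -0.33  1.01  0.86]
206 [(np.float64(-58.0), np.float64(-49.0), np.float64(159.0)), (np.float64(-58.0), np.float64(-40.0), np.float64(160.0)), (np.float64(-40.0), np.float64(-27.0), np.float64(110.0)), (np.float64(-40.0), np.float64(28.0), np.float64(111.0)), (np.float64(-41.0), np.float64(36.0), np.float64(112.0)), (np.float64(-59.0), np.float64(50.0), np.float64(161.0))]
212 [(np.float64(-67.0), np.float64(-49.0), np.float64(159.0)), (np.float64(-68.0), np.float64(-40.0), np.float64(160.0)), (np.float64(-67.0), np.float64(-31.0), np.float64(159.0)), (np.float64(-68.0), np.float64(33.0), np.float64(160.0)), (np.float64(-67.0), np.float64(42.0), np.float64(159.0)), (np.float64(-67.0), np.float64(50.0), np.float64(159.0))]
218 [(np.float64(-77.0), np.float64(-49.0), np.float64(160.0)), (np.float64(10.0), np.float64(-17.0), np.float64(-47.0)), (np.float64(10.0), np.float64(-13.0), np.float64(-48.0)), (np.float64(9.0), np.float64(15.0), np.float64(-46.0)), (np.float64(1
[... 3935 characters left out ...]
90 [(np.float64(26.0), np.float64(-9.0), np.float64(-139.0)), (np.float64(25.0), np.float64(-7.0), np.float64(-138.0)), (np.float64(27.0), np.float64(-5.0), np.float64(-140.0)), (np.float64(26.0), np.float64(7.0), np.float64(-140.0)), (np.float64(25.0), np.float64(9.0), np.float64(-139.0)), (np.float64(26.0), np.float64(11.0), np.float64(-140.0))]
296 [(np.float64(25.0), np.float64(-8.0), np.float64(-140.0)), (np.float64(24.0), np.float64(-7.0), np.float64(-139.0)), (np.float64(24.0), np.float64(-5.0), np.float64(-139.0)), (np.float64(24.0), np.float64(7.0), np.float64(-139.0)), (np.float64(24.0), np.float64(9.0), np.float64(-139.0)), (np.float64(24.0), np.float64(11.0), np.float64(-140.0))]
```

View pics/w2b.png

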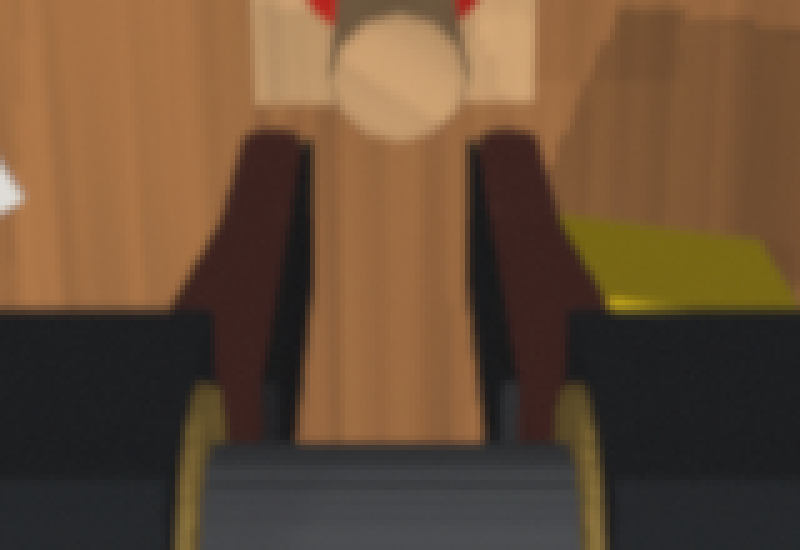

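```bash
python3 -c "
from h import *
z=np.load('scene2.npz');W=z['W'];p=z['p']
for v in range(166,186,2): print(v,[tuple(int(a) for a in W[v,u]) for u in (157,159,161,163,165)], p[v,161])
"
```

```text
166 [(549, -387, 304), (551, -382, 304), (551, -377, 302), (554, -372, 304), (548, -366, 297)] [49 55 87]
168 [(552, -388, 299), (550, -383, 297), (553, -378, 297), (549, -373, 293), (550, -367, 292)] [49 56 87]
170 [(557, -390, 297), (552, -384, 291), (494, -373, 242), (492, -367, 240), (202, -327, 1)] [49 55 85]
172 [(489, -384, 235), (489, -379, 233), (492, -373, 234), (490, -368, 231), (488, -362, 228)] [49 56 86]
174 [(214, -359, 0), (495, -380, 231), (489, -374, 225), (489, -368, 223), (495, -363, 226)] [50 57 87]
176 [(232, -362, 6), (490, -380, 219), (490, -375, 218), (490, -369, 216), (493, -364, 217)] [49 56 86]
178 [(233, -363, -2), (490, -381, 212), (491, -376, 211), (245, -343, 2), (372, -351, 108)] [62 69 98]
180 [(248, -365, 1), (251, -359, 2), (260, -353, 8), (260, -346, 5), (382, -353, 108)] [225 230 234]
182 [(265, -368, 6), (260, -361, 1), (267, -355, 5), (264, -347, 0), (380, -354, 98)] [223 228 232]
184 [(271, -370, 2), (271, -363, 1), (274, -356, 2), (274, -350, 0), (377, -354, 87)] [225 229 234]
```

Both cameras put the real fingertips about 43.5 mm behind the reported TCP along the tool z. The scene view has them at z≈209 against a reported 165, and the wrist view gives −44. So the fingers closed near the very top of the handle and came off. I'll use tip = TCP − 43.5 mm from here on, and grasp with the reported TCP at z≈58.

>>> send_rows --commands '[[[75,0,1,0,0],[75,0,1,0,0],[75,0,0,0,0],[75,0,0,10,0],[75,0,0,18,0],[75,0,0,18,0],[75,0,0,18,0],[75,0,0,18,0],[75,0,0,14,0],[75,0,0,0,0]]]'

```text
clock: 8.15
tcp_pos: [471.2, -367.5, 56.5]
tcp_rot: [0.709, 0.705, 0.004, -0.001]
force: [0.6, -0.2, 0.5]
width: 75.2
```

```bash
python3 -c "
from h import *
s,Rm=st()
print(Rm.T@(np.array([473,-370.5,58.5])-s['tcp_pos']))
p,d=snapshot('wrist');W=cloud('wrist',d);cv2.imwrite('pics/w3.png',p)
L=(W-np.array(s['tcp_pos']))@Rm
m=(np.hypot(L[...,0],L[...,1])<25)&(np.abs(W[...,2]-155)<8); print('handle top',m.sum(),W[m].mean(0),L[m].mean(0))
"
```

```text
t 8.15 tcp [ 471.2 -367.5   56.5] z [ 0.004  0.008 -1.   ] yaz -0.3 F [ 0.6 -0.2  0.5] w 75.2 q [ 0.13  0.57  0.59  1.88 -0.43  0.82  0.94]
[-2.95243891  1.81936622 -2.0067559 ]
handle top 718 [ 472.95950829 -361.6649125   151.62088378] [  6.61377463   2.07929529 -95.05501973]
```

View pics/w3.png

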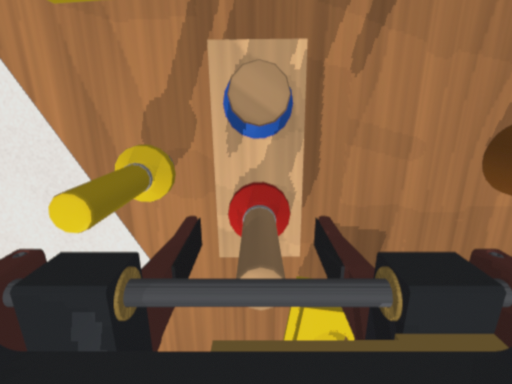

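Now the fingers straddle the handle: cap at (259,210), handle running up to (260,275). Closing, and holding to see the width.

>>> send_rows --commands '[[[75,-2.5,2,-2,0],[5,0,0,0,0],[5,0,0,0,0],[5,0,0,0,0],[5,0,0,0,0],[5,0,0,0,0],[5,0,0,0,0],[5,0,0,0,0],[5,0,0,-10,0],[5,0,0,-30,0]]]'

```text
clock: 9.45
tcp_pos: [473.2, -370.6, 100.9]
tcp_rot: [0.709, 0.705, 0.004, -0.001]
force: [-0.2, -0.2, -0.2]
width: 23.4
```

```bash
python3 -c "
from h import *
plan([((474,-370,240),0.0,3),((510,-109,240),0,5),((510,-109,240),0,2)],5)"
```

```text
t 9.45 tcp [ 473.2 -370.6  100.9] z [ 0.004  0.008 -1.   ] yaz -0.3 F [-0.2 -0.2 -0.2] w 23.4 q [ 0.1   0.52  0.63  1.85 -0.39  0.91  0.91]
10
[[5,0.6,0.5,-46.3,0.0],[5,0.6,0.4,-46.4,0.0],[5,0.5,0.5,-46.3,0.0],[5,52.2,6.9,0.4,0.0],[5,52.2,6.9,0.4,0.0],[5,52.3,6.9,0.4,0.0],[5,52.2,7.0,0.5,0.0],[5,52.3,6.9,0.4,0.0],[5,-0.0,0.0,0.0,0.0],[5,-0.0,0.0,0.0,0.0]]
max 52.3 52.75471542904956 end [ 510. -109.  240.]
```

>>> send_rows --commands '[[[5,0.5,0.5,-46,0],[5,0.5,0.5,-46,0],[5,0.5,0.5,-46,0],[5,52,7,0,0],[5,52,7,0,0],[5,52,7,0,0],[5,52,7,0,0],[5,52,7,0,0],[5,0,0,0,0],[5,0,0,0,0]]]'

```text
clock: 10.7
tcp_pos: [513.0, -106.0, 253.3]
tcp_rot: [0.711, 0.704, 0.007, 0.004]
force: [-0.3, 0.0, -0.8]
width: 23.6
```

```bash
python3 -c "
from h import *
s,Rm=st()
p,d=snapshot('scene');W=cloud('scene',d);np.savez('s4.npz',p=p,W=W)
cv2.imwrite('pics/s4.png',cv2.resize(p[90:240,150:350],(800,600)))
print(tip_of('scene','pad_face')[:2],tip_of('scene','red_dauber')[:3],tip_of('scene','dish_centre')[:2])
print(s['tcp_pos'])
st()"
```

```text
t 10.7 tcp [ 513.  -106.   253.3] z [ 0.015  0.005 -1.   ] yaz -0.6 F [-0.3  0.  -0.8] w 23.6 q [-0.47  0.16  0.64  1.87 -0.12  1.13  0.2 ]
[{'xyz': [577.9, 240.5, 72.4], 'p': 0.68}, {'xyz': [512.5, -101.4, 214.0], 'p': 0.64}] [{'xyz': [374.4, -343.1, -2.1], 'p': 0.85}, {'xyz': [514.4, -104.1, 218.6], 'p': 0.71}] [{'xyz': [512.2, -106.7, 139.5], 'p': 0.78}]
[ 512.95005635 -106.0233041   253.33092015]
t 10.9 tcp [ 512.8 -106.7  253. ] z [ 0.015  0.004 -1.   ] yaz -0.7 F [-0.9 -0.6 -0.8] w 23.6 q [-0.47  0.16  0.64  1.87 -0.12  1.13  0.2 ]
```

View pics/s4.png

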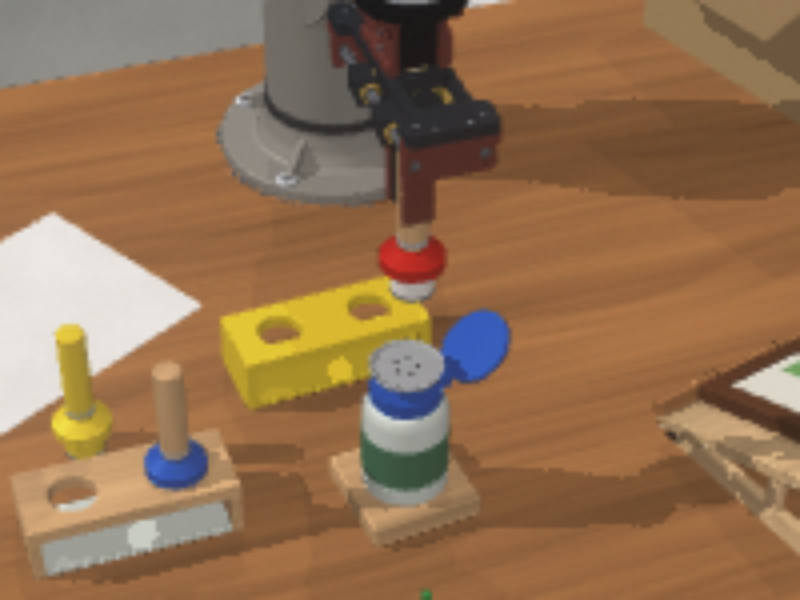

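The red dauber is in hand (crop (412,258)) above the dish (407,365). The blue dauber and everything else are where they were. Next I'll align over the dish and press gradually, watching the force.

```bash
python3 -c "
from h import *
plan([((510.5,-108.8,180),0.0,4),((510.5,-108.8,180),0,1),((510.5,-108.8,158),0,4),((510.5,-108.8,158),0,1)],5)"
```

```text
t 10.9 tcp [ 512.8 -106.7  253. ] z [ 0.015  0.004 -1.   ] yaz -0.7 F [-0.9 -0.6 -0.8] w 23.6 q [-0.47  0.16  0.64  1.87 -0.12  1.13  0.2 ]
10
[[5,-0.6,-0.8,18.2,0.0],[5,-0.6,-0.9,18.2,0.0],[5,-0.6,-0.8,18.3,0.0],[5,-0.7,-0.9,18.2,0.0],[5,0.0,0.0,0.0,0.0],[5,-0.0,-0.1,5.5,0.0],[5,-0.0,-0.1,5.5,0.0],[5,-0.1,-0.0,5.5,0.0],[5,-0.0,-0.1,5.5,0.0],[5,-0.0,0.0,-0.0,0.0]]
max 18.3 18.3273020382161 end [ 510.5 -108.8  158. ]
```

>>> send_rows --commands '[[[5,-0.5,-1,18,0],[5,-0.5,-1,18,0],[5,-0.5,-1,18,0],[5,-0.5,-1,18,0],[5,0,0,0,0],[5,0,0,5,0],[5,0,0,5,0],[5,0,0,5,0],[5,0,0,5,0],[5,0,0,0,0]]]'

```text
clock: 12.15
tcp_pos: [510.5, -115.8, 160.6]
tcp_rot: [0.716, 0.699, 0.007, 0.005]
force: [-1.9, 0.0, 3.7]
width: 23.6
```

```bash
python3 -c "
from h import *
st();st()
p,d=snapshot('scene')
cv2.imwrite('pics/s5.png',cv2.resize(p[120:220,200:300],(600,600)))
st()"
```

```text
t 12.15 tcp [ 510.5 -115.8  160.6] z [ 0.018  0.003 -1.   ] yaz -1.4 F [-1.9  0.   3.7] w 23.6 q [-0.41  0.28  0.62  1.99 -0.21  0.92  0.29]
t 12.15 tcp [ 510.5 -115.8  160.6] z [ 0.018  0.003 -1.   ] yaz -1.4 F [-1.9  0.   3.7] w 23.6 q [-0.41  0.28  0.62  1.99 -0.21  0.92  0.29]
t 12.2 tcp [ 510.5 -115.7  160.7] z [ 0.018  0.003 -1.   ] yaz -1.4 F [-1.7  0.3  3. ] w 23.6 q [-0.41  0.27  0.62  1.99 -0.21  0.92  0.29]
```

View pics/s5.png

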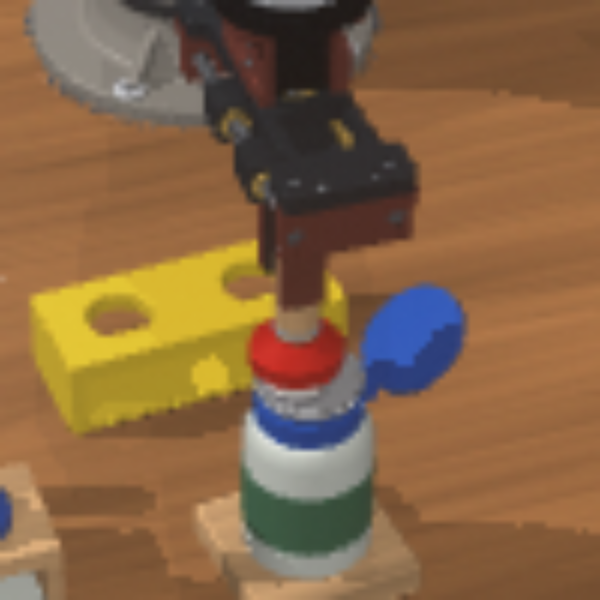

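The press works, with 3.7 N at about 11 mm, but the tool has drifted 7 mm to −y. I'll lift off, recentre, then press fully.

>>> send_rows --commands '[[[5,0,0,-16,0],[5,3.5,0,0,0],[5,3.5,0,0,0.01],[5,0.5,0,0,0.01],[5,0.5,0,5,0],[5,0.5,0,5,0],[5,0.5,0,5,0],[5,0.5,0,5,0],[5,0.5,0,3,0],[5,0,0,0,0]]]'

```text
clock: 13.45
tcp_pos: [511.9, -106.7, 154.1]
tcp_rot: [0.723, 0.691, 0.008, 0.006]
force: [-2.4, -0.6, 6.0]
width: 23.8
```

```bash
python3 -c "
from h import *
st()
p,d=snapshot('scene')
cv2.imwrite('pics/s6.png',cv2.resize(p[120:220,200:300],(600,600)))
st();snapshot('scene');st()"
```

```text
t 13.45 tcp [ 511.9 -106.7  154.1] z [ 0.02   0.001 -1.   ] yaz -2.7 F [-2.4 -0.6  6. ] w 23.8 q [-0.43  0.28  0.62  2.   -0.21  0.91  0.26]
t 13.5 tcp [ 511.9 -106.7  154.2] z [ 0.02   0.001 -1.   ] yaz -2.7 F [-0.8 -0.9  6. ] w 23.7 q [-0.43  0.28  0.62  2.   -0.21  0.91  0.26]
t 13.55 tcp [ 511.9 -106.7  154.3] z [ 0.02   0.001 -1.   ] yaz -2.7 F [-1.4 -1.1  5.5] w 23.8 q [-0.43  0.28  0.62  2.   -0.21  0.91  0.26]
```

View pics/s6.png

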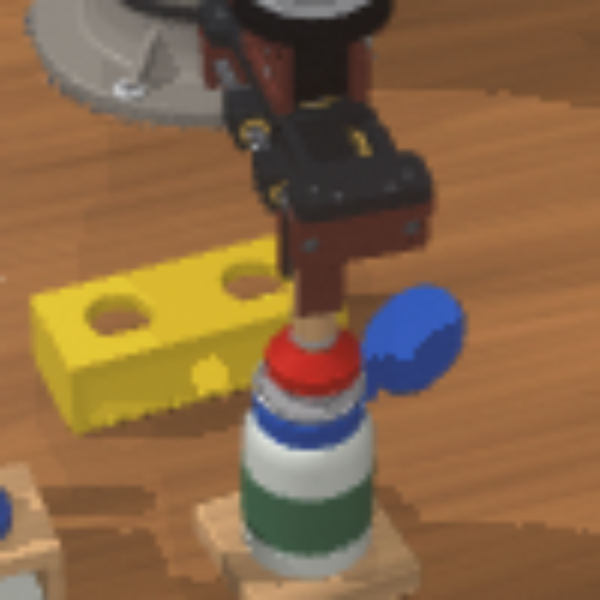

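>>> send_rows --commands '[[[5,0,0,2,0],[5,0,0,0,0],[5,0,0,0,0],[5,0,0,-15,0],[5,0,0,-30,0],[5,0,0,-50,0],[5,0,0,-30,0],[5,30,40,0,0],[5,30,40,0,0],[5,30,40,0,0]]]'

```text
clock: 14.8
tcp_pos: [633.8, -21.3, 290.4]
tcp_rot: [0.725, 0.688, 0.011, 0.004]
force: [0.2, -0.8, -0.7]
width: 23.9
```

```bash
python3 -c "
from h import *
st()
p,d=snapshot('scene')
cv2.imwrite('pics/s7.png',p)
W=cloud('scene',d);m=(np.hypot(W[...,0]-510.5,W[...,1]+108.5)<22)&(W[...,2]>120)&(W[...,2]<150);print('dish z',m.sum(),np.median(W[m][:,2]))
print(tip_of('scene','dish_centre')[:1],tip_of('scene','pad_face')[:2])
plan([((850,212,300),0,10)],5)"
```

```text
t 14.8 tcp [633.8 -21.3 290.4] z [ 0.021  0.009 -1.   ] yaz -3.0 F [ 0.2 -0.8 -0.7] w 23.9 q [-0.52  0.36  0.62  1.58 -0.23  1.26  0.09]
dish z 126 140.53025716585063
[{'xyz': [509.2, -108.1, 142.5], 'p': 0.49}] [{'xyz': [634.7, -17.6, 252.6], 'p': 0.55}, {'xyz': [375.9, -342.6, -1.8], 'p': 0.46}]
t 14.95 tcp [633.7 -19.3 288.6] z [ 0.019  0.008 -1.   ] yaz -2.7 F [-0.4 -1.  -0.6] w 23.5 q [-0.52  0.36  0.61  1.58 -0.22  1.26  0.09]
10
[[5,24.1,20.5,-0.5,0.0],[5,24.2,20.5,-0.6,0.0],[5,24.1,20.5,-0.5,0.0],[5,24.2,20.5,-0.6,0.0],[5,24.1,20.5,-0.5,0.0],[5,24.2,20.5,-0.6,0.0],[5,24.1,20.5,-0.5,0.0],[5,24.2,20.5,-0.6,0.0],[5,24.1,20.6,-0.5,0.0],[5,24.2,20.5,-0.6,0.0]]
max 24.2 31.7214438511238 end [850. 212. 300.]
```

View pics/s7.png

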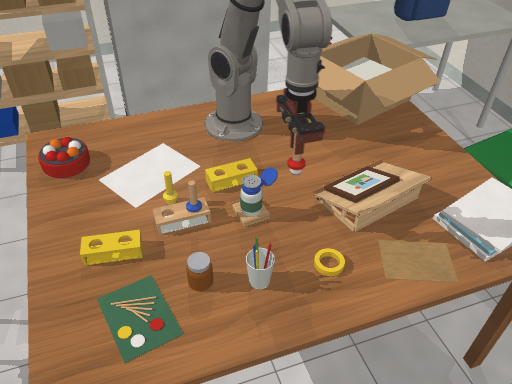

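The dish is back up: z≈140.5, grey dish visible at (251,183). The felt now has to be tilted 20°, but rows can't turn about tool x or y. A row beyond reach is "approached as far as the arm can", so I'll go to the edge of reach along the slope's azimuth (~14°) and see whether the tool leans outward.

>>> send_rows --commands '[[[5,37,37,0,0],[5,37,37,0,0],[5,37,37,0,0],[5,37,37,0,0],[5,37,37,0,0],[5,37,37,0,0],[5,37,37,0,0],[5,11,38,0,0],[5,11,38,0,0],[5,11,38,0,0]]]'

```text
clock: 16.2
tcp_pos: [941.5, 210.4, 289.7]
tcp_rot: [0.739, 0.673, 0.033, 0.01]
force: [-0.5, -1.1, -0.0]
width: 23.8
```

```bash
python3 -c "
from h import *
st()"
```

```text
t 16.2 tcp [941.5 210.4 289.7] z [ 0.064  0.03  -0.998] yaz -5.4 F [-0.5 -1.1 -0. ] w 23.8 q [-0.37  1.18  1.24  0.24 -1.17  1.81 -0.23]
```

The tool does lean: z went from 0.02 to 0.064 outward, with joint 4 at its limit. I'll continue outward.

>>> send_rows --commands '[[[5,6,24,0,0],[5,6,24,0,0],[5,6,24,0,0],[5,6,24,0,0],[5,6,24,0,0],[5,6,24,0,0],[5,6,24,0,0],[5,6,24,0,0],[5,6,24,0,0],[5,6,24,0,0]]]'

```text
clock: 17.45
tcp_pos: [1022.3, 208.3, 261.0]
tcp_rot: [0.736, 0.666, 0.107, 0.056]
force: [-0.7, 0.3, -0.2]
width: 23.5
```

```bash
python3 -c "
from h import *
st()"
```

```text
t 17.45 tcp [1022.3  208.3  261. ] z [ 0.232  0.06  -0.971] yaz -6.2 F [-0.7  0.3 -0.2] w 23.5 q [-0.35  1.23  1.29  0.24 -1.25  1.6  -0.22]
```

It works: the tilt is now 13.8° at azimuth 14.5°. About six more rows should reach 20°.

>>> send_rows --commands '[[[5,6,24,0,0],[5,6,24,0,0],[5,6,24,0,0],[5,6,24,0,0],[5,6,24,0,0],[5,0,0,0,0],[5,0,0,0,0],[5,0,0,0,0],[5,0,0,0,0],[5,0,0,0,0]]]'

```text
clock: 18.7
tcp_pos: [1057.4, 208.6, 264.9]
tcp_rot: [0.731, 0.662, 0.146, 0.079]
force: [0.2, -0.0, -0.4]
width: 23.5
```

```bash
python3 -c "
from h import *
st();st()"
```

```text
t 18.7 tcp [1057.4  208.6  264.9] z [ 0.318  0.077 -0.945] yaz -6.7 F [ 0.2 -0.  -0.4] w 23.5 q [-0.35  1.23  1.29  0.24 -1.27  1.5  -0.21]
t 18.7 tcp [1057.4  208.6  264.9] z [ 0.318  0.077 -0.945] yaz -6.7 F [ 0.2 -0.  -0.4] w 23.5 q [-0.35  1.23  1.29  0.24 -1.27  1.5  -0.21]
```

```bash
python3 -c "
from h import *
for n,(cu,cv) in (('top',(121,185)),('scene',(0,0))):
    z=np.load(n+'0.npz');p=z['p'];W=z['W']
    m=camera_model(n);T=np.array(m['camera_from_world']);K=np.array(m['camera_matrix'])
    c=T[:3,:3]@np.array([576,242,72])+T[:3,3];u=K[0,2]+K[0,0]*c[0]/-c[2];v=K[1,2]+K[1,1]*c[1]/c[2]
    print(n,'pred px',u,v)
    a=p[int(v)-22:int(v)+22,int(u)-30:int(u)+30];cv2.imwrite(f'pics/st_{n}.png',cv2.resize(a,None,fx=7,fy=7,interpolation=0))
    hsv=cv2.cvtColor(p,cv2.COLOR_BGR2HSV).astype(int)
    vv,uu=np.mgrid[:384,:512]
    b=p.astype(float); w=np.clip(b[...,2]-b[...,0]-60,0,None)*(np.hypot(uu-u,vv-v)<6)*((b[...,2]-b[...,1])>25)
    cu,cv_=(w*uu).sum()/w.sum(),(w*vv).sum()/w.sum()
    print('centroid',cu,cv_,(w>0).sum())
    # robust plane
    q=W[np.hypot(W[...,0]-565,W[...,1]-260)<70];q=q[~np.isnan(q[:,0])]
    q=W[np.hypot(W[...,0]-576,W[...,1]-242)<36];q=q[~np.isnan(q[:,0])]
    # fixed tilt 20 az 14, solve offset
    nn=np.array([-np.sin(.349)*np.cos(.2443),-np.sin(.349)*np.sin(.2443),np.cos(.349)])
    off=np.median(q@nn); 
    C=-T[:3,:3].T@T[:3,3]; dirr=T[:3,:3].T@np.array([(cu-K[0,2])/K[0,0],-(cv_-K[1,2])/K[1,1],-1]);
    t=(off-nn@C)/(nn@dirr); print('sticker',C+t*dirr,'off',off)
a=cv2.imread('pics/st_top.png');b=cv2.imread('pics/st_scene.png');cv2.imwrite('pics/st.png',np.vstack([a,b])[:600] if 0 else cv2.resize(np.hstack([a,b]),(800,293)))
"
```

```text
top pred px 119.47372860080483 184.76765101138392
centroid 120.46260727421333 184.4920310584389 28
sticker [576.79844277 239.44598406  71.45009064] off -144.0465922240142
scene pred px 357.33368940943245 186.73462747564926
centroid 357.1058495821727 187.050139275766 14
sticker [577.09660836 240.55420667  71.94975765] off -143.76764343499056
```

View pics/st.png

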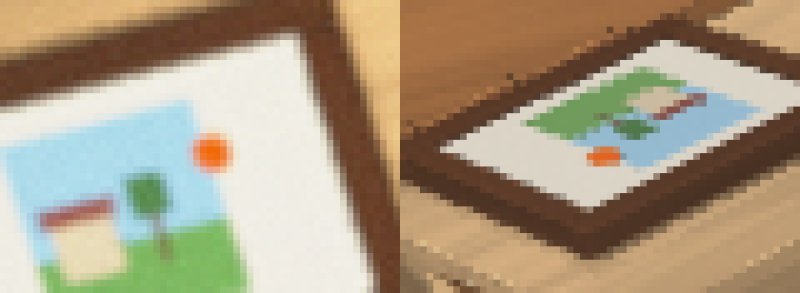

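Sticker: top pixel (120.5,184.5), scene pixel (357,187); on the glass plane both agree at about (577,240,71.7). I'll come back in with the tilt kept.

```bash
python3 -c "
from h import *
plan([((1067,211,266),0,1),((590,236,225),0,9)],5)"
```

```text
t 18.7 tcp [1057.4  208.6  264.9] z [ 0.318  0.077 -0.945] yaz -6.7 F [ 0.2 -0.  -0.4] w 23.5 q [-0.35  1.23  1.29  0.24 -1.27  1.5  -0.21]
10
[[5,3.2,9.1,2.2,0.0],[5,-2.1,-51.8,-12.3,0.0],[5,-2.1,-51.8,-12.3,0.0],[5,-2.1,-51.8,-12.3,0.0],[5,-2.1,-51.8,-12.3,0.0],[5,-2.0,-51.8,-12.3,0.0],[5,-2.1,-51.7,-12.3,0.0],[5,-2.0,-51.8,-12.4,0.0],[5,-2.1,-51.7,-12.3,0.0],[5,-2.0,-51.8,-12.4,0.0]]
max 51.8 53.301031884945715 end [590. 236. 225.]
```

>>> send_rows --commands '[[[5,5,18,0,0],[5,-2,-52,-12,0],[5,-2,-52,-12,0],[5,-2,-52,-12,0],[5,-2,-52,-12,0],[5,-2,-52,-12,0],[5,-2,-52,-12,0],[5,-2,-52,-12,0],[5,-2,-52,-12,0],[5,0,0,0,0]]]'

```text
clock: 19.95
tcp_pos: [662.5, 232.7, 219.5]
tcp_rot: [0.728, 0.663, 0.153, 0.083]
force: [-0.7, 0.1, 0.9]
width: 23.5
```

```bash
python3 -c "
from h import *
s,Rm=st()
z=Rm[:,2];print('tilt',np.degrees(np.arccos(-z[2])),'az',np.degrees(np.arctan2(z[1],z[0])))
S=np.array([577,240,71.7])
plan([(S-62*z,0,6),(S-62*z,0,4)],5)"
```

```text
t 19.95 tcp [662.5 232.7 219.5] z [ 0.333  0.083 -0.939] yaz -6.6 F [-0.7  0.1  0.9] w 23.5 q [-1.37  0.75  1.43  1.84 -0.99  0.99  0.29]
tilt 20.064589545329373 az 14.011601803279678
t 19.95 tcp [662.5 232.7 219.5] z [ 0.333  0.083 -0.939] yaz -6.6 F [-0.7  0.1  0.9] w 23.5 q [-1.37  0.75  1.43  1.84 -0.99  0.99  0.29]
10
[[5,-2.7,-21.5,8.2,0.0],[5,-2.7,-21.5,8.1,0.0],[5,-2.7,-21.5,8.2,0.0],[5,-2.6,-21.5,8.1,0.0],[5,-2.7,-21.5,8.2,0.0],[5,-2.6,-21.4,8.1,0.0],[5,-0.0,-0.0,0.0,0.0],[5,-0.0,-0.0,0.0,0.0],[5,-0.0,-0.0,0.0,0.0],[5,-0.0,-0.0,0.0,0.0]]
max 21.5 23.168513115864815 end [556.4 234.9 130. ]
```

The tool axis is now 20.06° at azimuth 14.0°, matching the slope. Moving to hover 30 mm off the glass. Joint 3 is close to its limit, so I'll keep an eye on it.

>>> send_rows --commands '[[[5,-2.5,-21.5,8,0],[5,-2.5,-21.5,8,0],[5,-2.5,-21.5,8,0],[5,-2.5,-21.5,8,0],[5,-2.5,-21.5,8,0],[5,0,0,0,0],[5,0,0,0,0],[5,0,0,0,0],[5,0,0,0,0],[5,0,0,0,0]]]'

```text
clock: 21.2
tcp_pos: [582.9, 235.9, 149.9]
tcp_rot: [0.728, 0.661, 0.16, 0.086]
force: [-0.7, 0.2, -0.2]
width: 23.8
```

```bash
python3 -c "
from h import *
s,Rm=st()
z=Rm[:,2];print('tilt',np.degrees(np.arccos(-z[2])),'az',np.degrees(np.arctan2(z[1],z[0])))
p,d=snapshot('scene');W=cloud('scene',d);np.savez('s8.npz',p=p,W=W)
cv2.imwrite('pics/s8.png',cv2.resize(p[110:230,290:450],(800,600)))
print(tip_of('scene','pad_face')[:2],tip_of('scene','red_dauber')[:2])
p,d=snapshot('wrist');W=cloud('wrist',d);np.savez('w8.npz',p=p,W=W);cv2.imwrite('pics/w8.png',p)
S=np.array([577,240,71.7])
s,Rm=st();z=Rm[:,2];L=Rm.T@(S-s['tcp_pos']);print('sticker in tool',L)"
```

```text
t 21.2 tcp [582.9 235.9 149.9] z [ 0.346  0.086 -0.934] yaz -6.8 F [-0.7  0.2 -0.2] w 23.8 q [-1.52  0.72  1.42  2.08 -1.09  0.8   0.37]
tilt 20.886574807287918 az 13.961976989236726
[{'xyz': [596.7, 242.9, 116.2], 'p': 0.6}, {'xyz': [372.3, -337.5, 0.8], 'p': 0.49}] [{'xyz': [598.6, 242.2, 121.6], 'p': 0.54}]
t 21.4 tcp [582.4 236.  149.6] z [ 0.345  0.086 -0.934] yaz -6.8 F [-0.1 -0.  -1.1] w 23.8 q [-1.52  0.72  1.42  2.08 -1.09  0.8   0.37]
sticker in tool [ -5.73431071 -31.65865257  71.21025721]
```

View pics/s8.png

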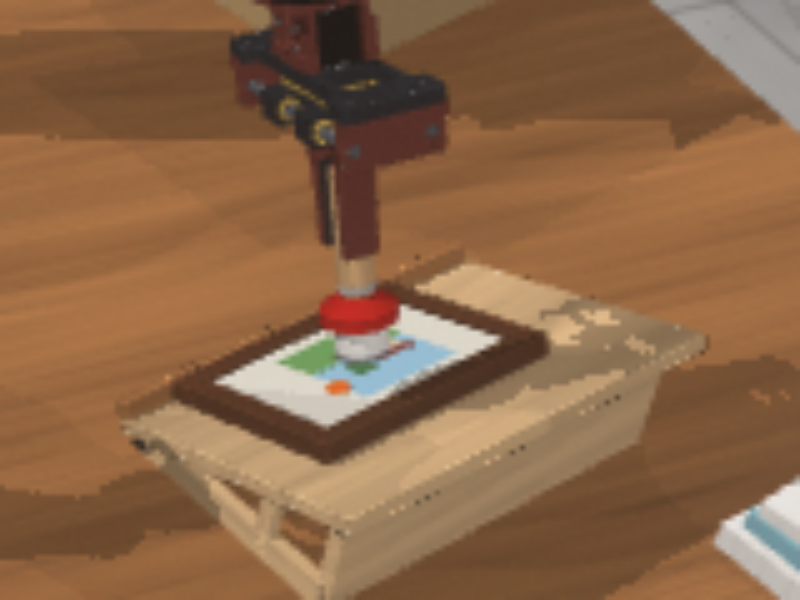

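View pics/w8.png

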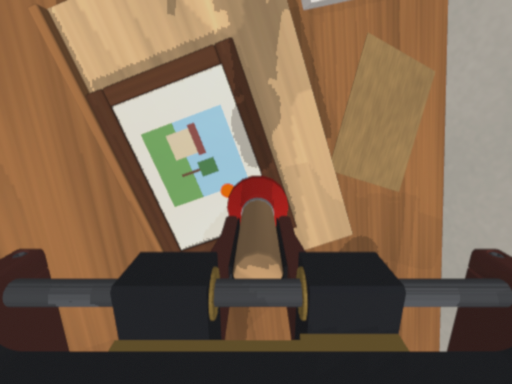

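```bash
python3 -c "
from h import *
s,Rm=st()
tc=np.array([582.6,235.95,149.75])
def pj(x,n):
    m=camera_model(n);T=np.array(m['camera_from_world']);K=np.array(m['camera_matrix']);c=T[:3,:3]@np.array(x)+T[:3,3];return np.round([K[0,2]+K[0,0]*c[0]/-c[2],K[1,2]+K[1,1]*c[1]/c[2]],1)
for zz in (-10,-2,8,-43): print('wrist axis z',zz,pj(tc+Rm@[0,0,zz],'wrist'))
for n in ('w8','s8'):
  z=np.load(n+'.npz');p=z['p'];W=z['W'];h=cv2.cvtColor(p,cv2.COLOR_BGR2HSV).astype(int)
  L=(W-tc)@Rm
  m=((h[...,0]<8)|(h[...,0]>172))&(h[...,1]>170)&(h[...,2]>90)&(np.linalg.norm(L,axis=-1)<50)
  q=L[m];print(n,len(q),'min',q.min(0).round(1),'max',q.max(0).round(1)); vv,uu=np.where(m);print('px',uu.min(),uu.max(),vv.min(),vv.max())
  if n=='s8':
    # handle visible part & white pad
    m2=(h[...,1]<60)&(h[...,2]>120)&(np.hypot(L[...,0],L[...,1])<22)&(L[...,2]>14)&(L[...,2]<40);q=L[m2];print('pad',len(q),q.min(0).round(1),q.max(0).round(1),q.mean(0).round(1))
for zz in (-10,8,30): print('scene axis',zz,pj(tc+Rm@[0,0,zz],'scene'))
c=np.load('w8.npz')['p'][165:260,200:320];cv2.imwrite('pics/w8b.png',cv2.resize(c,None,fx=6,fy=6))
"
```

```text
t 21.4 tcp [582.4 236.  149.6] z [ 0.345  0.086 -0.934] yaz -6.8 F [-0.1 -0.  -1.1] w 23.8 q [-1.52  0.72  1.42  2.08 -1.09  0.8   0.37]
wrist axis z -10 [257.5 215.9]
wrist axis z -2 [257.5 212.1]
wrist axis z 8 [257.5 207.7]
wrist axis z -43 [257.5 235.3]
w8 1493 min [-10.7 -23.7 -41.7] max [27.1 24.  11.3]
px 228 287 176 224
s8 102 min [-25.6 -15.9  -8.7] max [23.  29.2 12. ]
px 354 369 168 176
pad 52 [-15.4  -2.4  15.6] [15.4 21.5 36.8] [-3.9 12.3 24.5]
scene axis -10 [360.4 167.3]
scene axis 8 [360.9 172.4]
scene axis 30 [361.5 178.7]
```

View pics/w8b.png

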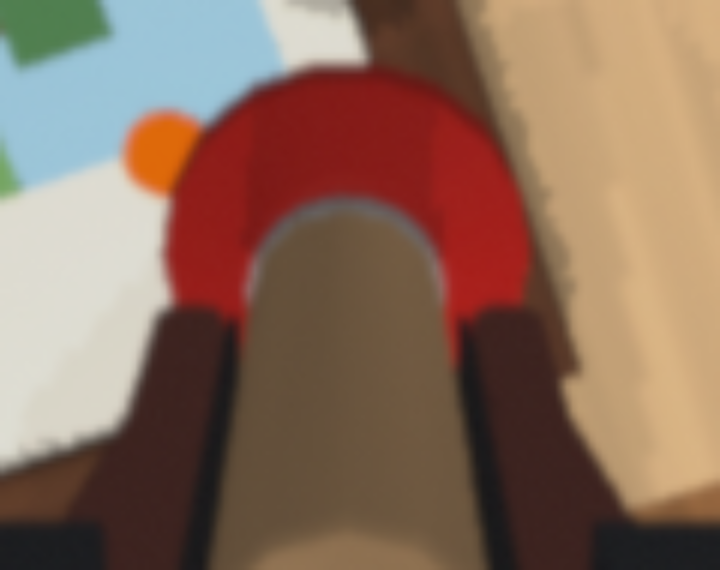

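```bash
python3 -c "
from h import *
s,Rm=st()
tc=np.array([582.6,235.95,149.75])
z=np.load('w8.npz');p=z['p'];W=z['W'];h=cv2.cvtColor(p,cv2.COLOR_BGR2HSV).astype(int)
m=(h[...,0]>7)&(h[...,0]<20)&(h[...,1]>200)&(h[...,2]>180);m[:160]=0;m[215:]=0;m[:,:210]=0;m[:,240:]=0
q=W[m];print(m.sum(),q.mean(0),q.min(0),q.max(0));L=(q-tc)@Rm;print('tool',L.mean(0),L.min(0),L.max(0))
vv,uu=np.where(m);print(uu.min(),uu.max(),vv.min(),vv.max())
# glass plane in wrist
g=W[(np.hypot(W[...,0]-565,W[...,1]-260)<45)];g=g[~np.isnan(g[:,0])];g=g[(g[:,2]<100)&(g[:,2]>40)]
for _ in range(4):
  c=g.mean(0);n=np.linalg.svd(g-c,full_matrices=False)[2][2];n*=np.sign(n[2]);r=(g-c)@n;g=g[np.abs(r)<2*np.std(r)+.3]
print(len(g),n,'tilt',np.degrees(np.arccos(n[2])),'az',np.degrees(np.arctan2(-n[1],-n[0])),np.std(r))
print('angle to tool',np.degrees(np.arccos(-n@Rm[:,2])),'plane dist of TCP',(tc-c)@n)
"
```

```text
t 21.4 tcp [582.4 236.  149.6] z [ 0.345  0.086 -0.934] yaz -6.8 F [-0.1 -0.  -1.1] w 23.8 q [-1.52  0.72  1.42  2.08 -1.09  0.8   0.37]
88 [576.34692756 242.34239521  70.96517652] [571.32195468 235.73379314  68.04825475] [582.14079089 247.6793284   74.25294596]
tool [ -3.49840817 -32.99745318  72.01347975] [-10.00094049 -37.78982988  70.41533003] [  1.81491349 -26.928086    73.65377274]
222 232 185 196
5181 [-0.32759762 -0.08651476  0.94084802] tilt 19.805538848801362 az 14.793417297138989 0.6617016116884955
angle to tool 1.0855517500668646 plane dist of TCP 73.87894914512468
```

Wrist view: the sticker is at (228,190), just left of the cap (257,205). In the tool frame it lies at about (−4,−32,72), while the felt centre is at about (2,0,33). The tool is 1.1° off the measured glass normal. Next I'll shift sideways and then come down to just above the glass.

>>> send_rows --commands '[[[5,-1.5,-8,0,0],[5,-1.5,-8,0,0],[5,-1.5,-8,0,0],[5,-1.5,-8,0,0],[5,0,0,7,0],[5,0,0,7,0],[5,0,0,7,0],[5,0,0,5,0],[5,0,0,0,0],[5,0,0,0,0]]]'

```text
clock: 22.65
tcp_pos: [559.3, 235.8, 110.7]
tcp_rot: [0.728, 0.661, 0.159, 0.086]
force: [-1.1, 0.3, -0.0]
width: 23.3
```

```bash
python3 -c "
from h import *
s,Rm=st()
p,d=snapshot('scene');cv2.imwrite('pics/s9.png',cv2.resize(p[120:220,300:420],(720,600)))
s2,Rm=st();tc=(np.array(s['tcp_pos'])+s2['tcp_pos'])/2
z=Rm[:,2];n=np.array([-.332,-.084,.94]);n/=np.linalg.norm(n);print('tilt',np.degrees(np.arccos(-z[2])),'off',np.degrees(np.arccos(-n@z)))
S=np.array([576.7,241,71.4]);print('sticker in tool',Rm.T@(S-tc),'minus felt',Rm.T@(S-tc)-[2,0,33])
"
```

```text
t 22.65 tcp [559.3 235.8 110.7] z [ 0.345  0.086 -0.935] yaz -6.7 F [-1.1  0.3 -0. ] w 23.3 q [-1.52  0.7   1.34  2.16 -1.15  0.7   0.41]
t 22.7 tcp [559.2 235.8 110.8] z [ 0.345  0.086 -0.935] yaz -6.7 F [-0.5 -0.9 -1.4] w 23.8 q [-1.52  0.7   1.34  2.16 -1.15  0.7   0.41]
tilt 20.81404647874945 off 0.8000367318221745
sticker in tool [ 1.78025413  2.57509418 43.23662661] minus felt [-0.21974587  2.57509418 10.23662661]
```

View pics/s9.png

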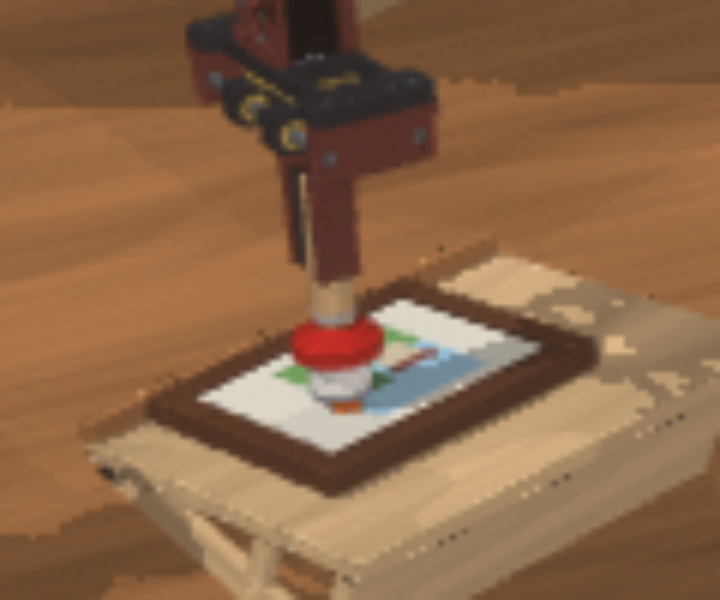

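>>> send_rows --commands '[[[5,0,1.5,0,0],[5,0,1,0,0],[5,0,0,3,0],[5,0,0,3,0],[5,0,0,3,0],[5,0,0,3,0],[5,0,0,1,0],[5,0,0,0,0],[5,0,0,0,0],[5,0,0,0,0]]]'

```text
clock: 23.95
tcp_pos: [566.7, 236.9, 99.4]
tcp_rot: [0.728, 0.661, 0.16, 0.085]
force: [-1.3, -0.5, 2.0]
width: 23.6
```

```bash
cat > chk.py <<'E'
from h import *
import sys
F=[];P=[]
for i in range(4):
    s,Rm=st();F.append(s['force']);P.append(s['tcp_pos'])
    if i<3: p,d=snapshot('scene' if i else 'wrist'); cv2.imwrite('pics/%s_%d.png'%(sys.argv[1],i),p)
z=Rm[:,2];n=np.array([-.332,-.084,.94]);n/=np.linalg.norm(n);F=np.mean(F,0);tc=np.mean(P,0)
print('F.n',F@n,'Fz',F,'off',np.degrees(np.arccos(-n@z)))
S=np.array([576.7,241,71.4]);print('minus felt',Rm.T@(S-tc)-[2,0,33])
cv2.imwrite('pics/%s.png'%sys.argv[1],cv2.resize(p[120:220,300:420],(720,600)))
E
python3 chk.py a1
```

```text
t 23.95 tcp [566.7 236.9  99.4] z [ 0.345  0.087 -0.935] yaz -6.8 F [-1.3 -0.5  2. ] w 23.6 q [-1.48  0.71  1.29  2.16 -1.18  0.68  0.44]
t 24.0 tcp [566.7 236.9  99.4] z [ 0.345  0.087 -0.934] yaz -6.8 F [-0.6 -0.6  1.5] w 23.7 q [-1.48  0.71  1.29  2.16 -1.18  0.68  0.44]
t 24.05 tcp [566.8 237.   99.4] z [ 0.345  0.087 -0.934] yaz -6.8 F [-2.   0.3  2.1] w 23.7 q [-1.48  0.71  1.29  2.16 -1.18  0.68  0.44]
t 24.1 tcp [566.7 237.   99.4] z [ 0.345  0.087 -0.935] yaz -6.8 F [-2.2 -0.5  1.7] w 23.8 q [-1.48  0.71  1.29  2.16 -1.18  0.68  0.44]
F.n 2.241664097226089 Fz [-1.51902428 -0.3088495   1.82169233] off 0.8352086806868205
minus felt [-0.59121946 -0.49751854 -3.04852251]
```

View pics/a1.png

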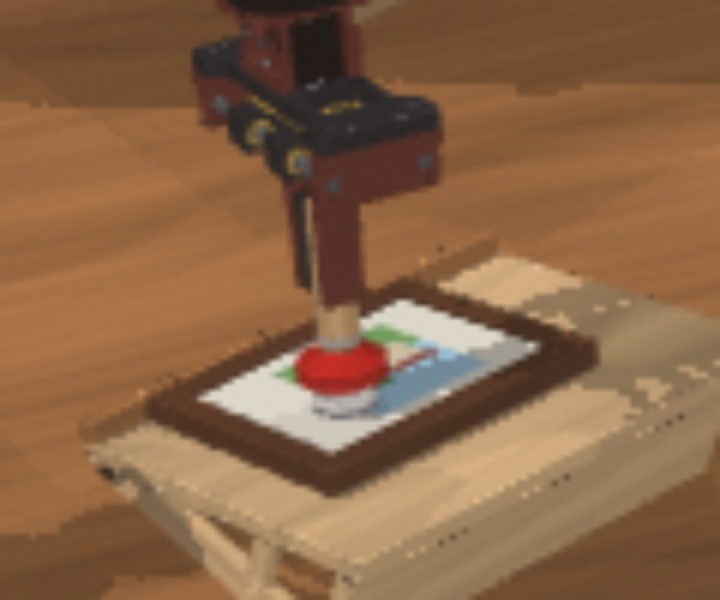

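The sticker is fully under the felt. The normal force is about 2.8 N once the dauber's own weight is allowed for, so the foam is squashed about 4.7 mm. Adding a little more.

>>> send_rows --commands '[[[5,0,0,1.3,0],[5,0,0,0,0],[5,0,0,0,0],[5,0,0,0,0],[5,0,0,0,0],[5,0,0,0,0],[5,0,0,0,0],[5,0,0,0,0],[5,0,0,0,0],[5,0,0,0,0]]]'

```text
clock: 25.35
tcp_pos: [567.2, 237.1, 98.2]
tcp_rot: [0.728, 0.661, 0.16, 0.085]
force: [-2.0, -0.2, 3.3]
width: 23.5
```

```bash
python3 chk.py a2; python3 -c "
from h import *
p,d=snapshot('scene');W=cloud('scene',d)
s,Rm=st();L=(W-np.array(s['tcp_pos']))@Rm;h=cv2.cvtColor(p,cv2.COLOR_BGR2HSV).astype(int)
m=((h[...,0]<8)|(h[...,0]>172))&(h[...,1]>170)&(h[...,2]>90)&(np.linalg.norm(L,axis=-1)<50);q=L[m];print('cap tool z',np.percentile(q[:,2],[2,50,98]),'heights over glass',np.percentile((W[m]-[576.7,241,71.4])@np.array([-.332,-.084,.94]),[1,5,50,95,99]))
"; cd pics; python3 -c "
import cv2;a=cv2.imread('a2_0.png')[150:270,170:330];cv2.imwrite('a2w.png',cv2.resize(a,None,fx=5,fy=5))"
```

```text
t 25.35 tcp [567.2 237.1  98.2] z [ 0.345  0.087 -0.934] yaz -6.8 F [-2.  -0.2  3.3] w 23.5 q [-1.48  0.71  1.29  2.16 -1.18  0.68  0.44]
t 25.4 tcp [567.2 237.   98.2] z [ 0.345  0.087 -0.934] yaz -6.8 F [-2.4 -0.2  2.2] w 23.8 q [-1.48  0.71  1.29  2.16 -1.18  0.68  0.44]
t 25.45 tcp [567.2 237.1  98.2] z [ 0.345  0.087 -0.934] yaz -6.8 F [-2.4 -0.3  2.7] w 23.5 q [-1.48  0.71  1.29  2.16 -1.18  0.68  0.44]
t 25.5 tcp [567.2 237.1  98.1] z [ 0.345  0.087 -0.934] yaz -6.8 F [-2.2 -0.4  2.4] w 23.6 q [-1.48  0.71  1.29  2.16 -1.18  0.68  0.44]
F.n 3.276727646817141 Fz [-2.27126019 -0.26839099  2.66124028] off 0.8351870891437726
minus felt [-0.57533666 -0.49547212 -4.36768084]
t 25.55 tcp [567.2 237.   98.2] z [ 0.345  0.087 -0.934] yaz -6.8 F [-1.1 -0.3  3.7] w 23.8 q [-1.48  0.71  1.29  2.16 -1.18  0.68  0.44]
cap tool z [-7.87869865 -0.42347508  9.38526998] heights over glass [18.68941549 20.61643774 28.99479178 34.82348533 36.99318042]
```

View pics/a2w.png

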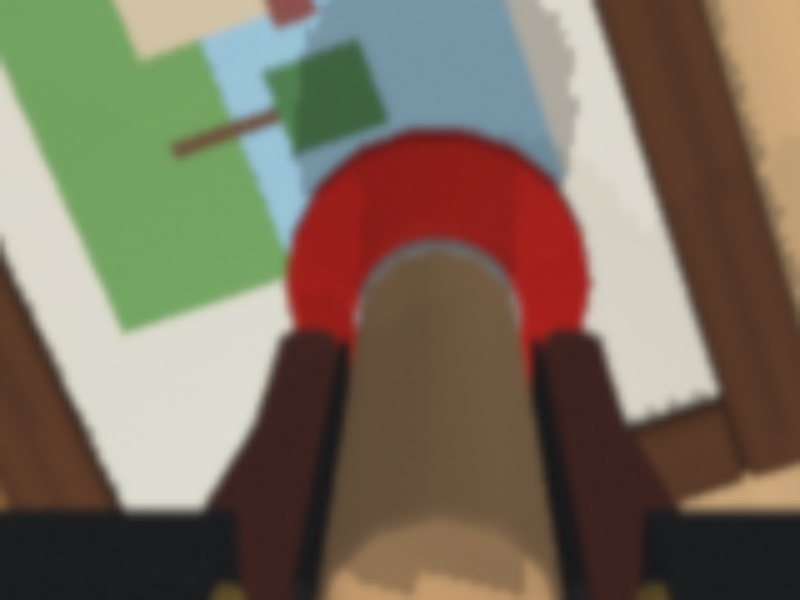

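View pics/a2_1.png

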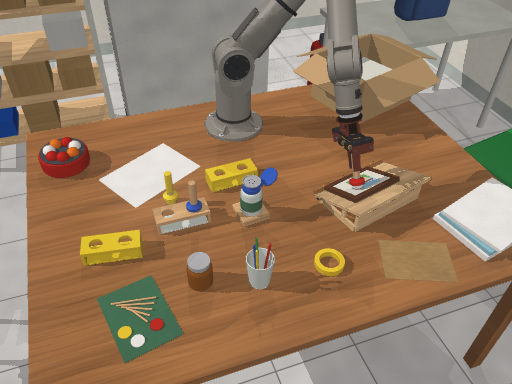

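The readings agree: about 3.3–3.8 N, and the cap sits about 18.5 mm above the glass instead of 24, so the squash is about 5.5–6.5 mm. The felt is within about 1 mm of the sticker centre, and the tool is 0.8° off square. Handing in.

```bash
python3 -c "
from bench import *
print(close_job())"
```

```text
the job is handed in; nothing more can be done
None
```

The job is handed in at about 25.6 s. The red dauber is still in the gripper, pressing its felt lightly on the sticker.

**What I did**
- **Dauber:** I took the red dauber out of the pale stand. The first grasp missed because the real fingertips end about 43.5 mm short of the reported TCP. Two cameras agreed on that, so I allowed for it from then on.
- **Dish:** The first press was 7 mm off centre and only partly down, so I lifted off, recentred and pressed again. That press went all the way: I read about 6 N, then went 2 mm deeper. The dish came back up, at about 140.5 mm in the camera.
- **Tilt:** The rows cannot command a tilt, so I moved to the edge of the arm's reach along the slope's direction, where the tool leaned over by itself. I then came back in with that lean kept.

**Last checks**

| Check | Result |
|---|---|
| Tool axis against the glass normal | about 0.8° off (not measured on the dauber itself) |
| Felt centre against sticker centre | within about 1 mm, from calibrated positions |
| Sticker | not visible in either the wrist or the scene view |
| Force along the normal | about 3.3 N read, about 3.8 N allowing for the dauber's weight |
| Foam squash | about 6.5 mm from the force, about 5.5 mm from the cap's height above the glass |
| Grip opening | 23.6 mm on the handle |
| Other things | look unmoved in the final scene picture |

**Less certain:** the felt's distance from the TCP came out as 32 to 36 mm, depending on how I measured it. For that reason I set the final pressure by force. The dauber may also lean 1–2° across the slope inside the grip.

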